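Clear the parcel scale and hang up the scraper

TASK

Use the blue scraper to sweep all four wood chips off the parcel scale's pan into the red waste bin beside it, keeping the gripper itself off the chips. Then hang the scraper up by its handle on the two yellow prongs of the grey hook stand, so that it hangs straight and still, and leave the bottles, can and jar where they stand.

Things in the scene. Friction and masses are not known exactly. Their poses are not given: they have to be found in the camera images.
- scraper: Blue hand scraper, black D-handle on top, standing upright on its rubber edge, 0.22 kg. Block 32 mm (its x) by 140 mm (its y), 42 mm high; handle bar above it along y, from 105 to 119 mm above the underside. Opening under the bar 112 mm wide (y), 63 mm high. Origin: centre of the underside, z up. Same after half a turn about z.
- scraper_bar (a point): Centre of the scraper's handle bar (12 mm thick in x, 14 mm high, along y), 112 mm above the scraper's underside; axes as the scraper's.
- scale: Parcel scale, fixed. Square aluminium pan 220 by 220 mm, flat rimless top 60 mm above the table; origin at table height under the pan's centre. A red open waste bin is fixed against its -y side (see bin_floor). A low black display console, 50 mm high, stands at its +x side, from x = 120 to 170 mm.
- pan_centre (a point): Centre of the top of the scale's pan, 60 mm above the table; axes as the scale's.
- bin_floor (a point): Centre of the inner floor of the red open waste bin, 5 mm above the table; axes as the scale's. Bin 240 mm (x) by 120 mm (y) outside, 4 mm walls 50 mm high (10 mm lower than the pan); in the scale's frame it spans y = -114 to -234 mm.
- hook_stand: Grey stand, fixed: base 150 by 180 mm, 12 mm thick; post and cross plate (front face at x = -6 mm, top 217 mm high) carry two parallel yellow prongs, 8 mm thick, at y = -34 and +34 mm, axes 200 mm above the table, level from x = 0 to -115 mm, then turned up to ball tips at x = -124 mm, top 232 mm high. Origin: centre of the base's underside.
- hook_seat (a point): Point midway between the two prongs at the height of their upper surface (204 mm above the table), 60 mm in front (-x) of the stand's origin; axes as the stand's.
- chip1: Loose brown wood chip, 30 by 22 by 14 mm, 10 g, lying flat on the scale's pan. Origin: centre of the underside.
- chip2: Loose brown wood chip, 30 by 22 by 14 mm, 10 g, lying flat on the scale's pan. Origin: centre of the underside.
- chip3: Loose brown wood chip, 30 by 22 by 14 mm, 10 g, lying flat on the scale's pan. Origin: centre of the underside.
- chip4: Loose brown wood chip, 30 by 22 by 14 mm, 10 g, lying flat on the scale's pan. Origin: centre of the underside.
- spray_green: Bystander: green spray bottle with white trigger head, 68 mm diameter, 194 mm tall. Origin: centre of the underside.
- spray_orange: Bystander: orange spray bottle with white trigger head, 68 mm diameter, 194 mm tall. Origin: centre of the underside.
- can_yellow: Bystander: yellow can, 60 mm diameter, 150 mm tall. Origin: centre of the underside.
- jar_black: Bystander: squat black jar with red cap, 72 mm diameter, 70 mm tall. Origin: centre of the underside.

How it is judged (in metres and radians):
On the way:
1. all four chips lie in the red waste bin, before the scraper is hung up (y of chip1 in the frame of scale between -0.236 and -0.112 m and x of chip1 in the frame of scale between -0.122 and 0.122 m and height (world z) of each of chip1, chip2, chip3, chip4 below 0.046 m and y of chip2 in the frame of scale between -0.236 and -0.112 m and x of chip2 in the frame of scale between -0.122 and 0.122 m and y of chip3 in the frame of scale between -0.236 and -0.112 m and x of chip3 in the frame of scale between -0.122 and 0.122 m and y of chip4 in the frame of scale between -0.236 and -0.112 m and x of chip4 in the frame of scale between -0.122 and 0.122 m), for 0.2 s.
At the end, for the whole second after the job is handed in: All four chips are in the red bin below its rim; the scraper's bar rests on both prongs between post and tips (bar centre 203 to 222 mm above the table, within 30 mm of midway between the prongs), tilted under 0.3 rad, carried by the stand, at rest (under 0.05 m/s, 0.5 rad/s) (all of step 1 and x of scraper_bar in the frame of hook_stand between -0.116 and -0.01 m and y of scraper_bar in the frame of hook_stand between -0.03 and 0.03 m and z of scraper_bar in the frame of hook_stand between 0.203 and 0.222 m and angle between scraper's own z axis and vertical below 0.3 rad and contact force between scraper and hook_stand above 0.5 N and linear speed of scraper below 0.05 m/s and angular speed of scraper below 0.5 rad/s); the robot touches nothing.
It fails at once if the gripper or arm touches a chip (over 0.3 N) (contact force between any of chip1, chip2, chip3, chip4 and the fingers above 0.3 N or contact force between any of chip1, chip2, chip3, chip4 and the arm above 0.3 N).
It fails at once if a bystander (spray bottle, can or jar) is moved by more than 40 mm or tipped over (distance of any of spray_green, spray_orange, can_yellow, jar_black from where it was at the start of the episode above 0.04 m or angle between any of spray_green, spray_orange, can_yellow, jar_black's own z axis and vertical above 0.5 rad).
It also fails if it takes over 58 s, if anything falls off the work surface, if the arm or the gripper's body presses on something with over 40 N, if the wrist force passes 120 N, or if a joint passes its speed limit or range.

ROBOT

A 6-joint arm with a two-finger parallel gripper is mounted at the origin on the work surface. World frame = base frame: x ahead of the robot, y to its left, z up, the work surface at z = 0. Lengths are in mm, angles in rad, forces in N, time in s.
With the tool pointing down it reaches from about 350 to 975 mm from the base axis. Payload 7.1 kg.
Tool frame: the origin (TCP) lies between the finger pads; the fingertips stand ahead of it and the grasp point (between the pads) lies 3 mm ahead of it (manip.tip_reach is the z of the fingertips in the tool frame, in mm); z points along the fingers, y is the line along which they close (so a half turn about z gives the same grasp; the last joint's range is limited). The gripper opens to 88 mm and grips with 3 to 60 N. Pads are 20 mm wide; open, the fingers measure 115 mm over their backs; the gripper's body (75 mm by 178 mm) begins 61 mm behind the grasp point.
Start: joints at [1.306, 0.423, 1.63, -0, 1.089, -0.019], TCP at [152.051, 606.206, 244.675] pointing down, gripper open.
Joint ranges: [-3, 3], [-0.9, 2.11], [0.09, 2.58], [-1.31, 4.45], [0.11, 2.69], [-2.54, 2.54]. Speed limits (rad/s): [2.39, 2.39, 3.01, 3.14, 3.14, 3.14].

INTERFACE

Orientations are given as a unit quaternion [x, y, z, w].
In Python, from bench import manip, imaging gives the robot as it stands.
- The arm moves only by the shell command python3 -m creep 'ROWS' [FORCE]. ROWS is JSON, a list of rows, each a list of 3 entries, a list of its own where there are three numbers: the shift along the tool's x, y, z in cm, then the turn, a rotation vector about the tool's x, y, z in degrees, then the finger opening in cm, from 0 to 8.78. A call has 1 to 10 rows; each row shifts and turns the commanded pose from where the row before left it, along the tool's axes as they then stand; what a row does not reach is not made up. A row lasts 1/8 s, in which the tool goes at most 62.5 mm and 10.7 degrees, less where a joint would pass 70% of its speed; a pose out of reach is approached as far as the arm can. A call with a gripper value outside its range is refused whole. The fingers move at their own pace and stop on an object; FORCE is the grip in N (left out, the last holds). Time passes only in rows, so rows that do not move let the fingers close. It gives the time, the measured TCP pose, the force, the opening and the grip force at its end, in the units of the state.
- manip.state(): the state, without advancing time (a new reading comes with each control period).
- imaging.camera(name): name is "scene" or "top" or "wrist"; returns (picture, depth): 384x512x3 uint8, blue, green, red; 384x512 float32, mm along the optical axis (not along the pixel's ray), 0 where there is no reading.
- imaging.get_calibration(name): a dict with "K" (3x3 intrinsics, pixels), "R" (3x3) and "t" (3): a world point X has camera coordinates R X + t. Camera axes: x right, y down, z forward; pixel columns grow to the right and rows downward; lengths in mm; the calibration is good to about 2 mm. A picture is of the moment at which its call begins: read the wrist's pose just before it. get_calibration takes no time and is no camera call; for the wrist camera it gives the pose at the moment of the call.
- manip.sign_off(): hands the job in; it is judged then, once.
The state is a dict: "time_s": time; "joint_positions": joint angles; "joint_velocities": joint speeds; "effort": joint torques, N m; "tool_pos": TCP position; "tool_rot": TCP orientation; "contact_force": force on the tool from outside, world axes, zero at the start; "ft_torque": the same for the moment, N m; "finger_gap": finger opening in mm; "finger_force": force on a finger pad.
Only numpy, scipy, OpenCV 4.12 (cv2) and the standard library are available. Lean on these libraries where they do the work, as an engineer would, in place of code of your own. Each camera call takes 0.05 s, during which the arm holds its last target. There are 200 camera calls.

## Working session

There is one attempt and no reset: what is moved stays moved. The work goes in short steps, Python scripts to look and compute and a shell command to move; the robot and the scene stay as the last step left them, time stands still between calls to the robot, and variables do not carry over. Pictures are saved under pics/ and viewed, at most 10 in all, crops included, and the job is handed in when it is done.

```bash
mkdir -p pics; ls; python3 - <<'E'
from bench import manip, imaging
import cv2,numpy as np
for n in ("top","scene"):
    p,d=imaging.camera(n); cv2.imwrite(f"pics/{n}0.png",p); np.save(f"pics/{n}0.npy",d)
    c=imaging.get_calibration(n); print(n,c)
print(manip.state(), manip.tip_reach)
E
```

```text
pics
top {'K': array([[369.07224616,   0.        , 253.20535324],
       [  0.        , 369.07224616, 189.9230384 ],
       [  0.        ,   0.        ,   1.        ]]), 'R': array([[-0.00812419, -0.99955373,  0.02874604],
       [-0.98849218,  0.00368517, -0.15122709],
       [ 0.15105367, -0.02964384, -0.98808098]]), 't': array([  78.98195979,  618.67998434, 1114.92268215])}
scene {'K': array([[479.89540923,   0.        , 251.61009615],
       [  0.        , 479.89540923, 184.92119664],
       [  0.        ,   0.        ,   1.        ]]), 'R': array([[ 1.37064417e-01,  9.90562108e-01,  2.34540119e-04],
       [ 6.69077823e-01, -9.24059232e-02, -7.37425259e-01],
       [-7.30443846e-01,  1.01231689e-01, -6.75428703e-01]]), 't': array([-182.11344969, -277.35956724, 2180.39616889])}
{'time_s': 0.1, 'joint_positions': array([ 1.30604977e+00,  4.23790717e-01,  1.63059888e+00, -3.49807177e-05,
        1.08861764e+00, -1.89985388e-02]), 'joint_velocities': array([-0.00233408, -0.00426572, -0.00082923, -0.00174356, -0.00064777,
        0.00152144]), 'effort': array([ 2.96130975e-05, -5.45614922e+01, -2.74324733e+01,  6.44678785e-02,
        1.88692147e-02, -5.18929437e-05]), 'tool_pos': array([151.9098244 , 605.76844262, 243.96877334]), 'tool_rot': array([ 1.22556960e-01,  9.92461229e-01, -7.02373133e-04, -8.46737564e-05]), 'contact_force': array([ 0.05662915, -0.49040442,  0.09087206]), 'ft_torque': array([-0.01551835,  0.02944168, -0.02809031]), 'finger_force': 0.0, 'finger_gap': 87.90927505859202} 22.0
```

View pics/top0.png

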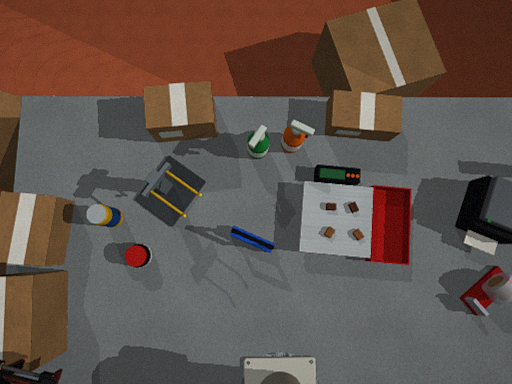

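View pics/scene0.png

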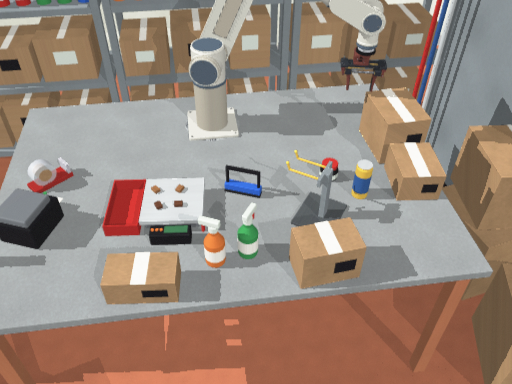

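The top view shows the scraper at about (252,239), the pan centre at (336,220) with chips at (331,207), (352,208), (329,232) and (358,235). The bin is at (391,225) and the stand at (170,190), with prongs ending at (200,194) and (185,216). The scene view agrees, with the scraper standing upright.

```bash
cat > h.py <<'E'
import numpy as np,cv2
from bench import manip,imaging
def cloud(n,p=None,d=None):
    c=imaging.get_calibration(n)
    if p is None: p,d=imaging.camera(n)
    v,u=np.mgrid[:384,:512]
    K=c['K'];X=np.stack([(u-K[0,2])/K[0,0]*d,(v-K[1,2])/K[1,1]*d,d],-1)
    W=(X-c['t'])@c['R']; W[d<=0]=np.nan
    return p,W
def rect(P):
    r=cv2.minAreaRect(P[:,:2].astype(np.float32)); return [np.round(x,1) for x in r]
E
python3 - <<'E'
from h import *
for n in ("top","scene"):
    p,W=cloud(n,cv2.imread(f"pics/{n}0.png"),np.load(f"pics/{n}0.npy"))
    hsv=cv2.cvtColor(p,cv2.COLOR_BGR2HSV).astype(int);H,S,V=hsv[...,0],hsv[...,1],hsv[...,2];z=W[...,2]
    near=(W[...,0]>250)&(W[...,0]<950)&(abs(W[...,1])<520)
    def rep(name,m,cc=False):
        m=m&near&~np.isnan(z)
        k,l,st,_=cv2.connectedComponentsWithStats(m.astype(np.uint8))
        for i in range(1,k):
            if st[i,4]>=15:
                P=W[l==i]; print(n,name,st[i,4],rect(P),'z',np.percentile(P[:,2],[2,50,98]).round(),'mean',P[:,:2].mean(0).round())
    rep('blue',(H>105)&(H<125)&(S>150)&(V>60))
    rep('yellow',(H>18)&(H<32)&(S>130)&(V>100))
    rep('pan',(z>52)&(z<68)&(S<40)&(V>120))
    rep('chip',(H<22)&(S>80)&(z>62)&(z<85)&(V>20))
    rep('red',((H<6)|(H>174))&(S>150)&(z>35))
    rep('green',(H>40)&(H<80)&(S>120)); rep('orange',(H>6)&(H<16)&(S>180)&(z>85))
    rep('black',(V<50)&(z>85)&(z<130)); rep('base',(z>8)&(z<16)&(W[...,0]<1000))
E
```

```text
top blue 125 [array([534.5, 497.7]), array([17.2, 53. ]), np.float64(75.5)] z [ 38.  72. 102.] mean [533. 495.]
top blue 120 [array([475.7,  76.6]), array([138.8,  11.3]), np.float64(66.0)] z [ 38.  43. 121.] mean [476.  77.]
top blue 180 [array([457.6,  83.9]), array([140. ,  11.9]), np.float64(65.6)] z [-3. 41. 45.] mean [458.  85.]
top yellow 123 [array([630.1, 285.4]), array([169.3,  11.8]), np.float64(53.9)] z [  4. 202. 231.] mean [617. 270.]
top yellow 128 [array([567.9, 327.2]), array([163.5,  15.9]), np.float64(54.2)] z [  5. 203. 230.] mean [561. 311.]
top yellow 110 [array([538.5, 500.6]), array([23.4, 54.3]), np.float64(85.2)] z [110. 134. 150.] mean [536. 496.]
top yellow 32 [array([531.7, 498.1]), array([14.8, 49.4]), np.float64(67.8)] z [-3. 15. 28.] mean [532. 495.]
top pan 4370 [array([ 527.5, -181.4]), array([218.8, 219.2]), np.float64(84.5)] z [55. 60. 64.] mean [ 526. -179.]
top chip 206 [array([ 817.8, -251.4]), array([245.1, 100.9]), np.float64(56.0)] z [63. 74. 85.] mean [ 820. -251.]
top chip 78 [array([802.4, 244.3]), array([  2.8, 104.9]), np.float64(5.9)] z
[... 5519 characters left out ...]
 16.] mean [ 689. -239.]
scene base 32 [array([ 698.7, -153.8]), array([55. , 13.4]), np.float64(84.6)] z [ 8. 11. 15.] mean [ 697. -154.]
scene base 20 [array([810.5, -49.2]), array([46. , 13.1]), np.float64(87.9)] z [ 8. 13. 16.] mean [812. -49.]
scene base 23 [array([923.2, 321.6]), array([39.9,  7.2]), np.float64(89.3)] z [ 8. 11. 15.] mean [923. 320.]
scene base 15 [array([ 919.3, -277. ]), array([24.9,  4.1]), np.float64(76.3)] z [10. 13. 16.] mean [ 920. -277.]
scene base 39 [array([ 924.7, -218.8]), array([67.7,  7.4]), np.float64(86.0)] z [ 8. 11. 15.] mean [ 925. -221.]
scene base 44 [array([ 912.3, -354.6]), array([77.2,  8.9]), np.float64(84.5)] z [ 8. 11. 16.] mean [ 912. -353.]
```

```bash
cat >> h.py <<'E'
from scipy.spatial.transform import Rotation as Ro
def plan(x,y,z,yaw):
    """cm shift in present tool axes; then turn (deg rotvec, tool axes) to vertical with tool x at yaw (deg)"""
    s=manip.state(); R=Ro.from_quat(s['tool_rot']); d=R.inv().apply(np.array([x,y,z])-s['tool_pos'])/10
    a=np.radians(yaw); T=np.array([[np.cos(a),np.sin(a),0],[np.sin(a),-np.cos(a),0],[0,0,-1]])
    r=(R.inv()*Ro.from_matrix(T)).as_rotvec(degrees=True)
    print('t',round(s['time_s'],2),'pos',s['tool_pos'].round(1),'yaw',np.degrees(np.arctan2(*R.as_matrix()[[1,0],0])).round(1),'shift cm',d.round(2),'turn',r.round(2),'F',s['contact_force'].round(1),'gap',round(s['finger_gap'],1),'grip',round(s['finger_force'],1),'j',s['joint_positions'].round(2))
E
python3 -c "
from h import *
plan(440,85,240,66)"
```

```text
t 0.1 pos [151.9 605.8 244. ] yaw 165.9 shift cm [-40.61 -43.5    0.46] turn [-6.000e-02  7.000e-02  9.992e+01] F [ 0.1 -0.5  0.1] gap 87.9 grip 0.0 j [ 1.31  0.42  1.63 -0.    1.09 -0.02]
```

```bash
python3 -m creep '[[[-4,-4.3,0],[0,0,0],8.7],[[-4,-4.3,0],[0,0,0],8.7],[[-4,-4.3,0],[0,0,0],8.7],[[-4,-4.3,0],[0,0,0],8.7],[[-4,-4.3,0],[0,0,0],8.7],[[-4,-4.3,0],[0,0,0],8.7],[[-4,-4.3,0],[0,0,0],8.7],[[-4,-4.3,0],[0,0,0],8.7],[[-4,-4.3,0],[0,0,0],8.7],[[-4,-4.3,0],[0,0,0],8.7]]'
python3 -m creep '[[[0,0,0],[0,0,10],8.7],[[0,0,0],[0,0,10],8.7],[[0,0,0],[0,0,10],8.7],[[0,0,0],[0,0,10],8.7],[[0,0,0],[0,0,10],8.7],[[0,0,0],[0,0,10],8.7],[[0,0,0],[0,0,10],8.7],[[0,0,0],[0,0,10],8.7],[[0,0,0],[0,0,10],8.7],[[0,0,0],[0,0,10],8.7]]'
python3 - <<'E'
from h import *
plan(440,85,240,66)
p,W=cloud("wrist"); cv2.imwrite("pics/w1.png",p)
hsv=cv2.cvtColor(p,cv2.COLOR_BGR2HSV);z=W[...,2]
m=(z>108)&(z<128)&(abs(W[...,0]-468)<80)&(abs(W[...,1]-83)<90); P=W[m]
print(len(P),rect(P) if len(P) else '',P.mean(0) if len(P) else '')
m=(hsv[...,0]>105)&(hsv[...,0]<125)&(hsv[...,1]>150)&(z>36)&(z<50);P=W[m]
if len(P):print(len(P),rect(P))
E
```

```text
time_s: 1.35
tool_pos: [436.0, 90.0, 244.7]
tool_rot: [0.123, 0.992, 0.0, 0.0]
contact_force: [1.2, -0.1, -0.2]
finger_gap: 87.1
finger_force: 0.0
time_s: 2.6
tool_pos: [435.1, 91.8, 244.5]
tool_rot: [0.841, 0.542, -0.0, -0.0]
contact_force: [0.3, -0.2, -0.6]
finger_gap: 87.4
finger_force: 0.0
t 2.6 pos [435.1  91.8 244.5] yaw 65.6 shift cm [-0.41  0.72  0.45] turn [-0.03  0.02 -0.41] F [ 0.3 -0.2 -0.6] gap 87.4 grip 0.0 j [0.18 0.16 2.01 0.   0.97 0.61]
1744 [array([464.5,  83.1]), array([131.3,  12.2]), np.float64(65.9)] [465.85944096  87.21010943 118.11966776]
1342 [array([463.6,  83.7]), array([135.7,  29.3]), np.float64(65.6)]
```

View pics/w1.png

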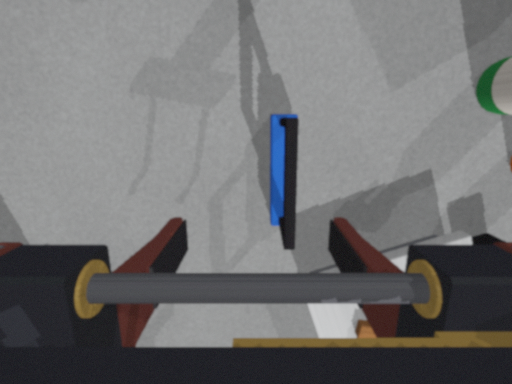

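The wrist view shows the bar running from (290,118) to (290,248). It measures 12 × 131 mm at z 118, centred at (465,83), yaw 66°, which agrees with the top camera.

```bash
python3 -c "
from h import *
plan(465,83,115,65.8)"
```

```text
t 2.65 pos [435.2  91.8 244.5] yaw 65.2 shift cm [ 0.46  3.08 12.94] turn [-0.03  0.02 -0.61] F [ 0.5 -0.5 -0.3] gap 87.1 grip 0.0 j [0.18 0.16 2.01 0.   0.97 0.61]
```

```bash
python3 -m creep '[[[0.45,3.05,0],[0,0,-0.5],8.7],[[0,0,3],[0,0,0],8.7],[[0,0,3],[0,0,0],8.7],[[0,0,3],[0,0,0],8.7],[[0,0,2.5],[0,0,0],8.7],[[0,0,1.4],[0,0,0],8.7],[[0,0,0],[0,0,0],8.7]]'
python3 -c "
from h import *
plan(465,83,115,65.8)"
```

```text
time_s: 3.52
tool_pos: [464.6, 83.4, 115.0]
tool_rot: [0.836, 0.548, -0.001, -0.0]
contact_force: [0.5, -0.9, -0.3]
finger_gap: 87.4
finger_force: 0.0
t 3.52 pos [464.6  83.4 115. ] yaw 66.5 shift cm [-0.01  0.05 -0.  ] turn [-0.09  0.06  0.68] F [ 0.5 -0.9 -0.3] gap 87.4 grip 0.0 j [ 0.15  0.41  2.04 -0.    0.68  0.56]
```

```bash
python3 -m creep '[[[0,0,0],[0,0,0],4],[[0,0,0],[0,0,0],0.8],[[0,0,0],[0,0,0],0.8],[[0,0,0],[0,0,0],0.8],[[0,0,0],[0,0,0],0.8],[[0,0,0],[0,0,0],0.8],[[0,0,0],[0,0,0],0.8],[[0,0,0],[0,0,0],0.8]]' 45
python3 -c "
from h import *
plan(465,83,240,65.8)"
```

```text
time_s: 4.53
tool_pos: [465.1, 83.4, 115.6]
tool_rot: [0.837, 0.548, -0.0, 0.0]
contact_force: [1.3, 0.1, -2.7]
finger_gap: 11.7
finger_force: 45.0
t 4.53 pos [465.1  83.4 115.6] yaw 66.4 shift cm [-5.000e-02  1.000e-02 -1.244e+01] turn [0.   0.   0.61] F [ 1.3  0.1 -2.7] gap 11.7 grip 45.0 j [ 0.15  0.41  2.04 -0.    0.68  0.56]
```

```bash
python3 -m creep '[[[0,0,-1],[0,0,0],0.8],[[0,0,-2.5],[0,0,0],0.8],[[0,0,-3],[0,0,0],0.8],[[0,0,-3],[0,0,0],0.8],[[0,0,-2],[0,0,0],0.8],[[0,0,-1],[0,0,0],0.8]]'
python3 -m creep '[[[0,0,0],[0,0,-5],0.8],[[0,0,0],[0,0,-9],0.8],[[0,0,0],[0,0,-9],0.8],[[0,0,0],[0,0,-9],0.8],[[0,0,0],[0,0,-9],0.8],[[0,0,0],[0,0,-9],0.8],[[0,0,0],[0,0,-9],0.8],[[0,0,0],[0,0,-9],0.8],[[0,0,0],[0,0,-9],0.8],[[0,0,0],[0,0,-9],0.8]]'
python3 -m creep '[[[0,0,0],[0,0,-9],0.8],[[0,0,0],[0,0,-7],0.8],[[0,0,0],[0,0,-5],0.8],[[0,0,0],[0,0,-1.3],0.8],[[0,0,0],[0,0,0],0.8]]'
python3 - <<'E'
from h import *
p,W=cloud("top"); cv2.imwrite("pics/t1.png",p);z=W[...,2]
s=manip.state();tp=s['tool_pos']
# pan refit
S=cv2.cvtColor(p,cv2.COLOR_BGR2HSV)
near=(W[...,0]>350)&(W[...,0]<700)&(abs(W[...,1]+200)<250)
m=near&(z>52)&(z<68)&(S[...,1]<40)&(S[...,2]>120); r=rect(W[m]); print(r)
m=near&(z>63)&(z<85)&(S[...,0]<22)&(S[...,1]>80)
k,l,st,_=cv2.connectedComponentsWithStats(m.astype(np.uint8))
c=np.array([526.8,-180]);a=np.radians(-5.3);X=np.array([np.cos(a),np.sin(a)]);Y=np.array([-X[1],X[0]])
for i in range(1,k):
    if st[i,4]>15:
        b=cv2.boxPoints(cv2.minAreaRect(W[l==i][:,:2].astype(np.float32)))-c; print(st[i,4],'x',(b@X).min().round(),(b@X).max().round(),'y',(b@Y).min().round(),(b@Y).max().round())
t=c-3*X+85*Y; print(t); plan(*t,240,174.7)
p,W=cloud("wrist"); cv2.imwrite("pics/w2.png",p)
E
```

```text
time_s: 5.28
tool_pos: [465.3, 83.5, 242.1]
tool_rot: [0.837, 0.548, 0.001, 0.0]
contact_force: [-0.7, 0.1, -2.5]
finger_gap: 11.6
finger_force: 45.0
time_s: 6.52
tool_pos: [464.5, 83.4, 240.2]
tool_rot: [0.236, 0.972, -0.0, -0.001]
contact_force: [-0.9, -0.0, -1.9]
finger_gap: 11.4
finger_force: 45.0
time_s: 7.15
tool_pos: [464.8, 83.4, 240.5]
tool_rot: [0.047, 0.999, -0.0, -0.0]
contact_force: [0.4, 0.6, -2.6]
finger_gap: 11.6
finger_force: 45.0
[array([ 527.3, -181.9]), array([219.5, 218.8]), np.float64(84.4)]
62 x 25.0 46.0 y 8.0 37.0
61 x 22.0 56.0 y -63.0 -33.0
69 x -60.0 -25.0 y 5.0 38.0
73 x -61.0 -25.0 y -84.0 -49.0
[531.66432584 -95.08628889]
t 7.2 pos [464.9  83.4 240.5] yaw 174.6 shift cm [ -8.31 -17.15   0.05] turn [-0.01 -0.02 -0.06] F [-0.4 -1.  -1.4] gap 11.8 grip 45.0 j [ 0.15  0.2   1.96  0.    0.98 -1.32]
```

```bash
python3 -c "
import cv2,numpy as np
a=cv2.imread('pics/w2.png');b=cv2.imread('pics/t1.png');cv2.imwrite('pics/c1.png',cv2.resize(np.hstack([a,b]),(800,300)))"
```

```text
(no output)
```

View pics/c1.png

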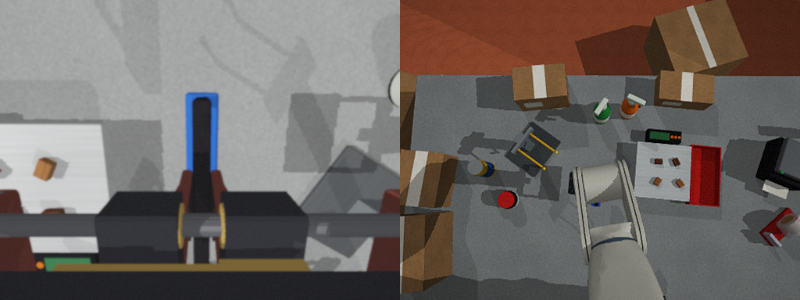

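The scraper hangs straight in the grip (wrist view, blue block at about (202,130)), and the chips are still in place. The blade needs x from -61 to 56, and it covers -73 to 67.

```bash
python3 -m creep '[[[-1,-2.1,0],[0,0,0],0.8],[[-2,-4.2,0],[0,0,0],0.8],[[-2.3,-4.5,0],[0,0,0],0.8],[[-2,-4.2,0],[0,0,0],0.8],[[-1,-2.1,0],[0,0,0],0.8],[[0,0,2.2],[0,0,0],0.8],[[0,0,2.2],[0,0,0],0.8],[[0,0,1.2],[0,0,0],0.8],[[0,0,0.4],[0,0,0],0.8],[[0,0,0],[0,0,0],0.8]]'
python3 -c "
from h import *
plan(526.8+0.0924*-128-3,-180-128*.9957,178,174.7)"
```

```text
time_s: 8.5
tool_pos: [532.2, -94.4, 180.9]
tool_rot: [0.046, 0.999, -0.0, 0.0]
contact_force: [-0.3, -0.6, -3.4]
finger_gap: 11.7
finger_force: 45.0
t 8.5 pos [532.2 -94.4 180.9] yaw 174.7 shift cm [  0.06 -21.4    0.29] turn [-0.    0.02  0.02] F [-0.3 -0.6 -3.4] gap 11.7 grip 45.0 j [-0.2   0.39  1.86 -0.    0.89 -1.68]
```

```bash
python3 -m creep '[[[0,0,0.25],[0,0,0],0.8],[[0,-0.6,0],[0,0,0],0.8],[[0,-1.2,0],[0,0,0],0.8],[[0,-1.2,0],[0,0,0],0.8],[[0,-1.2,0],[0,0,0],0.8],[[0,-1.2,0],[0,0,0],0.8],[[0,-1.2,0],[0,0,0],0.8],[[0,-1.2,0],[0,0,0],0.8],[[0,-1.2,0],[0,0,0],0.8],[[0,-1.2,0],[0,0,0],0.8]]'
python3 -m creep '[[[0,-1.2,0],[0,0,0],0.8],[[0,-1.2,0],[0,0,0],0.8],[[0,-1.2,0],[0,0,0],0.8],[[0,-1.2,0],[0,0,0],0.8],[[0,-1.2,0],[0,0,0],0.8],[[0,-1.2,0],[0,0,0],0.8],[[0,-1.2,0],[0,0,0],0.8],[[0,-1.2,0],[0,0,0],0.8],[[0,-1.4,0],[0,0,0],0.8],[[0,0,0],[0,0,0],0.8]]'
cat > look.py <<'E'
from h import *
import sys
p,W=cloud("top"); cv2.imwrite(sys.argv[1],p);z=W[...,2]
S=cv2.cvtColor(p,cv2.COLOR_BGR2HSV)
c=np.array([526.8,-180]);a=np.radians(-5.3);X=np.array([np.cos(a),np.sin(a)]);Y=np.array([-X[1],X[0]])
x=(W[...,:2]-c)@X;y=(W[...,:2]-c)@Y
m=(abs(x)<118)&(y>-230)&(y<110)&(S[...,0]>=5)&(S[...,0]<22)&(S[...,1]>60)&(S[...,2]>25)&(z<90)
k,l,st,ce=cv2.connectedComponentsWithStats(m.astype(np.uint8))
for i in range(1,k):
    if st[i,4]>12: print(st[i,4],ce[i].round(),'x',x[l==i].mean().round(),'y',y[l==i].mean().round(),'z',z[l==i].max().round())
E
python3 look.py pics/t2.png; python3 -c "
from h import *
plan(515,-307,178,174.7)"
```

```text
time_s: 9.75
tool_pos: [522.5, -196.8, 178.2]
tool_rot: [0.046, 0.999, 0.0, -0.0]
contact_force: [0.2, 0.3, -3.2]
finger_gap: 11.5
finger_force: 45.0
time_s: 11.0
tool_pos: [512.4, -306.7, 178.2]
tool_rot: [0.047, 0.999, -0.0, 0.0]
contact_force: [1.3, -0.4, -0.8]
finger_gap: 11.5
finger_force: 45.0
t 11.05 pos [ 512.3 -306.   178.1] yaw 174.7 shift cm [-0.28 -0.08  0.01] turn [ 0.01 -0.01 -0.04] F [-0.3  0.5 -2.8] gap 11.7 grip 45.0 j [-0.56  0.46  1.74  0.    0.94 -2.04]
```

View pics/t2.png

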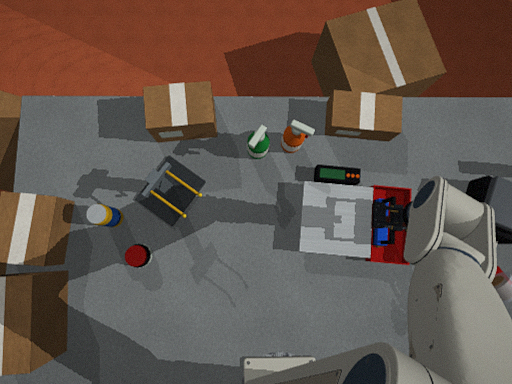

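The pan is clear. The arm hides the bin, so I'll raise it and back off, then check the chips.

```bash
python3 -m creep '[[[0,0,-1.5],[0,0,0],0.8],[[0,0,-3],[0,0,0],0.8],[[0,0,-2.5],[0,0,0],0.8],[[0,0,-1],[0,0,0],0.8],[[0,2,0],[0,0,0],0.8],[[0,4,0],[0,0,0],0.8],[[0,5,0],[0,0,0],0.8],[[0,5,0],[0,0,0],0.8],[[0,5,0],[0,0,0],0.8],[[0,5,0],[0,0,0],0.8]]'
python3 -m creep '[[[0,5,0],[0,0,0],0.8],[[0,4,0],[0,0,0],0.8],[[0,2,0],[0,0,0],0.8],[[0,0,0],[0,0,0],0.8]]'
python3 look.py pics/t3.png
python3 - <<'E'
from h import *
p,W=cloud("top"); 
hsv=cv2.cvtColor(p,cv2.COLOR_BGR2HSV);z=W[...,2]
m=(hsv[...,0]>18)&(hsv[...,0]<32)&(hsv[...,1]>130)&(hsv[...,2]>100)&(z>190)&(z<240)&(W[...,0]>450)&(W[...,1]<420)
k,l,st,_=cv2.connectedComponentsWithStats(m.astype(np.uint8))
for i in range(1,k):
    if st[i,4]<15: continue
    P=W[l==i]; lo=P[P[:,2]<212]; f=cv2.fitLine(lo[:,:2].astype(np.float32),2,0,.01,.01).ravel()
    hi=P[P[:,2]>222]
    print(st[i,4],'line',f.round(3),np.degrees(np.arctan2(f[1],f[0])).round(1),'tip',hi.mean(0).round(1) if len(hi) else '','zmed',np.median(lo[:,2]))
# plate top
m=(z>205)&(z<225)&(hsv[...,1]<60)&(W[...,0]>550)&(W[...,0]<700)&(W[...,1]>230)&(W[...,1]<430)
print('plate',m.sum(),rect(W[m]))
a=cv2.resize(cv2.imread('pics/t3.png')[150:300,100:450],(800,343));cv2.imwrite('pics/t3c.png',a)
plan(480,0,262,144)
E
```

```text
time_s: 12.3
tool_pos: [535.2, -43.9, 257.1]
tool_rot: [0.046, 0.999, 0.0, -0.001]
contact_force: [0.4, -0.2, -2.3]
finger_gap: 11.7
finger_force: 45.0
time_s: 12.8
tool_pos: [545.8, 64.2, 257.4]
tool_rot: [0.045, 0.999, -0.0, -0.001]
contact_force: [0.2, 0.0, -2.5]
finger_gap: 11.6
finger_force: 45.0
78 [380. 212.] x 36.0 y -148.0 z 37.0
79 [381. 227.] x -10.0 y -158.0 z 22.0
76 [378. 242.] x -59.0 y -150.0 z 22.0
103 line [5.87000e-01 8.09000e-01 6.20129e+02 2.76116e+02] 54.0 tip [580.7 222.  229.7] zmed 202.3497736571593
85 line [  0.586   0.811 560.381 310.218] 54.2 tip [525.2 260.6 229. ] zmed 202.5752421973822
plate 304 [array([630.8, 347.9]), array([ 28.7, 109.3]), np.float64(53.1)]
t 12.9 pos [546.   62.5 257.7] yaw 174.7 shift cm [ 6.   -6.83 -0.42] turn [-0.05 -0.05 30.74] F [-0.   0.1 -2.8] gap 11.5 grip 45.0 j [ 0.09  0.3   1.79 -0.    1.06 -1.39]
```

View pics/t3c.png

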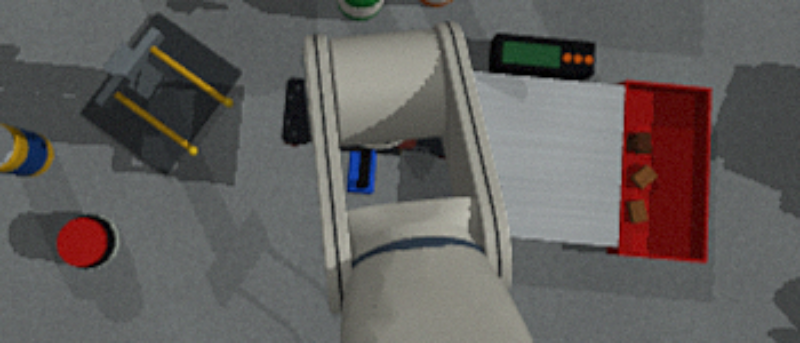

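Three chips show in the bin at full-image (380,212), (381,227) and (378,242). The first blob reaches z = 37, so the fourth may be under it. I'll check with the scene camera.

```bash
python3 - <<'E'
from h import *
p,d=imaging.camera("scene"); cv2.imwrite("pics/s3.png",p)
a=cv2.resize(p[160:260,70:260],(800,420),interpolation=cv2.INTER_CUBIC)
a=cv2.convertScaleAbs(a,alpha=1.5)
t=cv2.imread('pics/t3.png')[195:265,350:420]; b=cv2.convertScaleAbs(cv2.resize(t,(180,180)),alpha=2)
a=np.vstack([a,np.zeros((180,800,3),np.uint8)]); a[420:,:180]=b
cv2.imwrite('pics/s3c.png',a)
E
```

```text
(no output)
```

View pics/s3c.png

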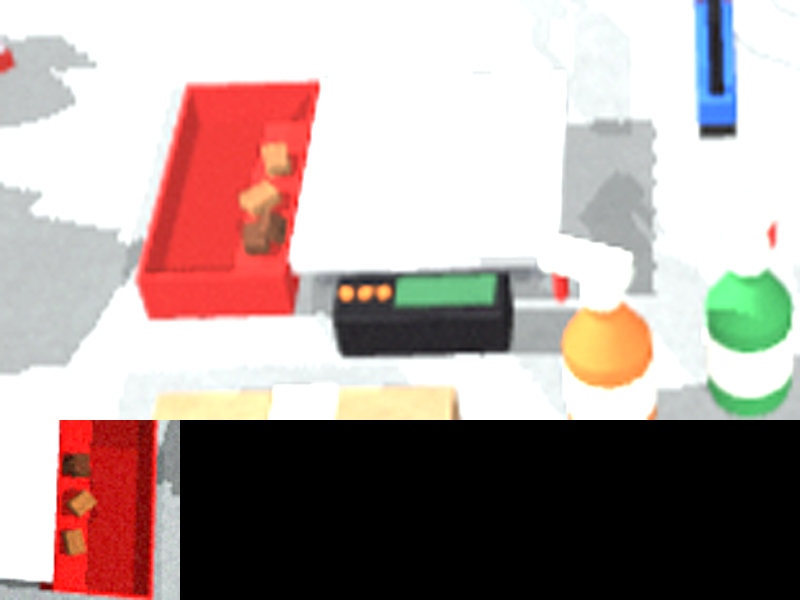

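Two dark chips overlap at (262,235) and two more are at (260,197) and (277,158), so all four are in the bin below the rim and the pan is empty. Prong spacing measures 68.4 mm, matching the 68 mm given. The stand origin is at (625,342) with its x axis at 54.1°.

```bash
python3 -m creep '[[[0,0,0],[0,0,3],0.8],[[0,0,0],[0,0,7],0.8],[[0,0,0],[0,0,8],0.8],[[0,0,0],[0,0,7],0.8],[[0,0,0],[0,0,4],0.8],[[0,0,0],[0,0,1.6],0.8],[[0,0,0],[0,0,0],0.8]]'
python3 -c "
from h import *
plan(522.6,200,256.5,144.1)"
```

```text
time_s: 13.82
tool_pos: [546.5, 62.2, 258.1]
tool_rot: [0.308, 0.951, -0.0, -0.0]
contact_force: [-0.1, -0.3, -2.2]
finger_gap: 11.6
finger_force: 45.0
t 13.82 pos [546.5  62.2 258.1] yaw 144.1 shift cm [10.02  9.76  0.16] turn [-0.01 -0.    0.  ] F [-0.1 -0.3 -2.2] gap 11.6 grip 45.0 j [ 0.09  0.3   1.78 -0.    1.06 -0.85]
```

```bash
python3 -m creep '[[[1,0,0],[0,0,0],0.8],[[3,0,0],[0,0,0],0.8],[[3,0,0],[0,0,0],0.8],[[2,0,0],[0,0,0],0.8],[[1,2,0],[0,0,0],0.8],[[0,3,0.1],[0,0,0],0.8],[[0,3,0],[0,0,0],0.8],[[0,1.8,0],[0,0,0],0.8],[[0,0,0],[0,0,0],0.8]]'
python3 - <<'E'
from h import *
plan(587.1,289.1,256.5,144.1)
s=manip.state();tp=s['tool_pos'];p,W=cloud("wrist");cv2.imwrite("pics/w4.png",p)
hsv=cv2.cvtColor(p,cv2.COLOR_BGR2HSV)
n=np.array([-.810,.586]);u=np.array([.586,.81])
for nm,h0,h1 in(('blue',105,125),('yellow',18,32)):
    m=(hsv[...,0]>h0)&(hsv[...,0]<h1)&(hsv[...,1]>140)&(hsv[...,2]>50)&(W[...,2]>120)&(W[...,2]<240)
    k,l,st,_=cv2.connectedComponentsWithStats(m.astype(np.uint8))
    for i in range(1,k):
        if st[i,4]>40:
            P=W[l==i]; print(nm,st[i,4],rect(P),'n',np.percentile(P[:,:2]@n,[2,50,98]).round(),'u',np.percentile(P[:,:2]@u,[2,98]).round(),'z',np.percentile(P[:,2],[2,50,98]).round())
E
```

```text
time_s: 14.95
tool_pos: [523.1, 201.5, 257.0]
tool_rot: [0.307, 0.952, -0.0, -0.0]
contact_force: [-0.1, -1.0, -2.4]
finger_gap: 11.8
finger_force: 45.0
t 14.95 pos [523.1 201.5 257. ] yaw 144.2 shift cm [-0.06 10.85  0.05] turn [-0.01  0.    0.09] F [-0.1 -1.  -2.4] gap 11.8 grip 45.0 j [ 0.35  0.31  1.76 -0.    1.06 -0.6 ]
blue 1657 [array([498. , 219.6]), array([30.3, 76.5]), np.float64(54.1)] n [-310. -267. -237.] u [455. 484.] z [181. 183. 185.]
yellow 1886 [array([565.2, 318.3]), array([148.9,  21.6]), np.float64(47.3)] n [-273. -269. -266.] u [516. 635.] z [201. 203. 231.]
yellow 1041 [array([623.3, 286.8]), array([80.1,  7.5]), np.float64(54.4)] n [-340. -336. -334.] u [560. 635.] z [199. 203. 204.]
```

View pics/w4.png

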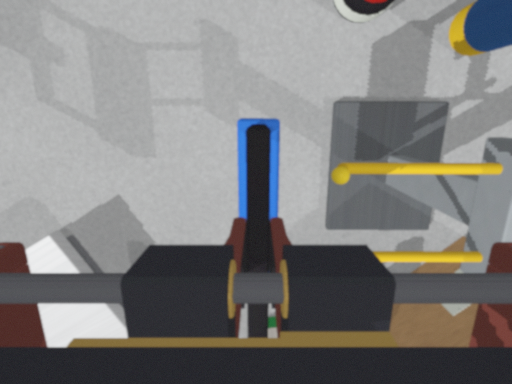

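The scraper is level with its block top at z = 183, in front of the prong ball tip at (341,175). The prong midline is at n = -303 and the scraper at -307, so I shift 0.3 cm and insert.

```bash
python3 -m creep '[[[0.3,0.5,0],[0,0,0],0.8],[[0,1.5,0],[0,0,0],0.8],[[0,1.5,0],[0,0,0],0.8],[[0,1.5,0],[0,0,0],0.8],[[0,1.5,0],[0,0,0],0.8],[[0,1.5,0],[0,0,0],0.8],[[0,1.5,0],[0,0,0],0.8],[[0,0.8,0],[0,0,0],0.8],[[0,0,0],[0,0,0],0.8]]'
python3 -c "
from h import *
plan(587.1,289.1,214.6,144.1)"
```

```text
time_s: 16.12
tool_pos: [581.1, 286.5, 257.0]
tool_rot: [0.308, 0.951, -0.0, -0.0]
contact_force: [-0.5, -0.6, -2.2]
finger_gap: 11.6
finger_force: 45.0
t 16.12 pos [581.1 286.5 257. ] yaw 144.1 shift cm [-0.34  0.57  4.24] turn [-0.01 -0.01  0.04] F [-0.5 -0.6 -2.2] gap 11.6 grip 45.0 j [ 0.44  0.44  1.57 -0.    1.13 -0.51]
```

```bash
python3 -m creep '[[[0,0,1],[0,0,0],0.8],[[0,0,1.5],[0,0,0],0.8],[[0,0,1],[0,0,0],0.8],[[0,0,0.4],[0,0,0],0.8],[[0,0,0.2],[0,0,0],0.8],[[0,0,0.1],[0,0,0],0.8],[[0,0,0],[0,0,0],0.8]]'
```

```text
time_s: 17.0
tool_pos: [581.0, 286.2, 215.5]
tool_rot: [0.308, 0.951, 0.0, 0.0]
contact_force: [-0.3, 0.3, -2.5]
finger_gap: 12.0
finger_force: 45.0
```

```bash
python3 -m creep '[[[0,0,0.1],[0,0,0],0.8],[[0,0,0.05],[0,0,0],0.8],[[0,0,0],[0,0,0],0.8]]'
```

```text
time_s: 17.38
tool_pos: [581.1, 286.2, 214.5]
tool_rot: [0.308, 0.951, 0.0, 0.0]
contact_force: [-1.7, -1.4, 3.7]
finger_gap: 11.3
finger_force: 45.0
```

The prongs now carry the load (Fz went from -2.5 to +3.7). Next I release slowly and retreat upward.

```bash
python3 -m creep '[[[0,0,0],[0,0,0],1.2],[[0,0,0],[0,0,0],1.4],[[0,0,0],[0,0,0],1.8],[[0,0,0],[0,0,0],2.5],[[0,0,0],[0,0,0],4],[[0,0,0],[0,0,0],5],[[0,0,0],[0,0,0],5],[[0,0,0],[0,0,0],5]]' 5
python3 -m creep '[[[0,0,-0.5],[0,0,0],5],[[0,0,-1.5],[0,0,0],5],[[0,0,-3],[0,0,0],5],[[0,0,-4],[0,0,0],5],[[0,0,-4],[0,0,0],5],[[0,0,-3],[0,0,0],5],[[0,0,0],[0,0,0],5],[[0,0,0],[0,0,0],5],[[0,0,0],[0,0,0],5],[[0,0,0],[0,0,0],5]]'
python3 - <<'E'
from h import *
o=np.array([625.2,341.7]);n=np.array([-.810,.586]);u=np.array([.586,.81])
for f in range(2):
    p,W=cloud("wrist"); q,_=imaging.camera("scene");z=W[...,2]
    X=(W[...,:2]-o)@u;Y=(W[...,:2]-o)@n
    V=cv2.cvtColor(p,cv2.COLOR_BGR2HSV)[...,2]
    m=(V<60)&(z>205)&(z<235)&(X>-120)&(X<-10)&(abs(Y)<80)
    print('bar',m.sum(),X[m].mean(),Y[m].min(),Y[m].max(),np.percentile(z[m],[5,50,95]))
cv2.imwrite('pics/end.png',np.hstack([cv2.resize(p,(400,300)),cv2.resize(q[120:270,220:420],(400,300))]))
plan(580,286,350,144)
E
python3 look.py pics/t5.png
```

```text
time_s: 18.38
tool_pos: [580.9, 286.1, 213.7]
tool_rot: [0.308, 0.951, -0.0, 0.0]
contact_force: [-0.2, -0.7, -0.1]
finger_gap: 49.8
finger_force: 0.0
time_s: 19.62
tool_pos: [580.5, 285.9, 372.5]
tool_rot: [0.308, 0.951, -0.001, -0.001]
contact_force: [0.9, 0.3, -0.0]
finger_gap: 50.1
finger_force: 0.0
bar 916 -71.08067725455372 -59.71697090877357 68.65523888311235 [216.5064644  217.60974841 218.69050514]
bar 891 -70.95665252627637 -59.80841545858099 68.50548190608338 [216.45156229 217.59322313 218.75838533]
t 19.82 pos [580.8 286.1 373.3] yaw 144.1 shift cm [ 0.06 -0.06  2.33] turn [-0.03 -0.02  0.12] F [-0.5 -0.2  1.3] gap 50.1 grip 0.0 j [ 0.44  0.35  1.44  0.    1.35 -0.51]
74 [380. 212.] x 37.0 y -149.0 z 39.0
80 [381. 227.] x -10.0 y -158.0 z 23.0
75 [378. 242.] x -59.0 y -150.0 z 22.0
```

View pics/end.png

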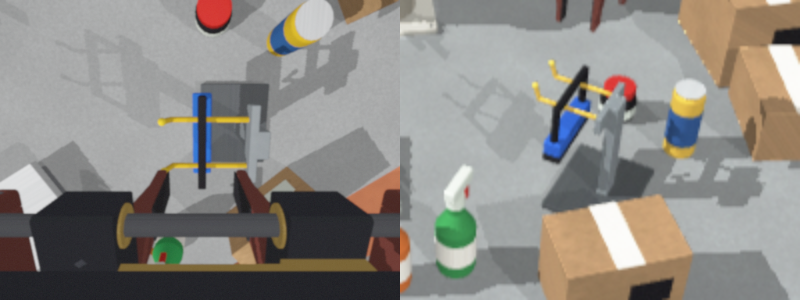

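The bar rests on both prongs at stand x = -71, roughly centred (Y about +4), with its top at 217.6 mm. It did not move between frames, and the gripper is clear.

```bash
python3 -m creep '[[[0,0,0],[0,0,0],5],[[0,0,0],[0,0,0],5],[[0,0,0],[0,0,0],5],[[0,0,0],[0,0,0],5],[[0,0,0],[0,0,0],5],[[0,0,0],[0,0,0],5],[[0,0,0],[0,0,0],5],[[0,0,0],[0,0,0],5]]'; python3 -c "
from bench import manip
print(manip.sign_off())"
```

```text
time_s: 20.88
tool_pos: [580.9, 286.1, 373.7]
tool_rot: [0.308, 0.951, 0.0, 0.0]
contact_force: [-0.2, -0.5, -0.1]
finger_gap: 50.2
finger_force: 0.0
the job is handed in; nothing more can be done
None
```

I swept the chips into the red bin, hung the scraper straight and still on both prongs, and handed the job in at about 21 s; no verdict came back, and the fourth chip shows only as an overlap with another in the bin.

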